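# Eject a plaster medallion from its ring mould and turn the sign to empty

### The arm

A 6-joint arm with a two-finger parallel gripper is mounted at the origin on the work surface. World frame = base frame: x ahead of the robot, y to its left, z up, the work surface at z = 0. Lengths are in m, angles in rad, forces in N, time in s.
With the tool pointing down it reaches from about 0.375 to 0.925 m from the base axis. Payload 5.7 kg.
Tool frame: the origin (TCP) lies at the very end of the fingers, on their centre line; the grasp point (between the pads) lies 19 mm behind it; x points along the fingers, y is the direction in which the jaws open and shut, and the axes are right-handed (so a half turn about x gives the same grasp; the last joint's range is limited). The gripper opens to 85 mm and grips with 20 to 120 N. Pads are 22 mm wide; open, the fingers measure 114 mm over their backs; the gripper's body (76 mm by 85 mm) begins 54 mm behind the grasp point. The pads swing forward as they close: fully open they stand 13 mm farther back than shut.
Start: joints at [1.179, 0.359, 1.51, -0, 1.272, -0.115], TCP at [0.164, 0.577, 0.231] pointing down, gripper open.
Joint ranges: [-2.97, 2.97], [-1.01, 2.36], [0.21, 2.38], [-0.96, 4.11], [0.2, 2.71], [-2.98, 2.98]. Speed limits (rad/s): [2.39, 2.39, 3.14, 3.14, 3.14, 3.14].

### API

Orientations are given as a rotation vector (axis times angle).
In Python, from cell import r gives the robot as it stands. Calls block until the motion is done:
- r.move_ptp(position, orientation): joint-space move of the TCP to a pose.
- r.move_l(position, frame=None, v=0.15): straight line of the TCP; frame=None keeps the orientation; v is the mean speed in m/s.
- r.set_joints(angles): joint-space move.
- r.gripper_to(opening, grasp_force=None): finger opening in m; grasp_force is the grip in N (None keeps the last); returns when the fingers have stopped.
- r.hold(seconds).
- r.ik(position, orientation): joint angles nearest the present ones, or None.
- r.state(): the state.
- r.snapshot(name): name is "scene" or "top"; returns a dict with "img" (384x512x3 uint8, red, green, blue), "K" (3x3 intrinsics, pixels), "D" ([k1, k2, p1, p2, k3] as OpenCV has them; the pictures are not rectified), "xyz" and "orientation" of the camera in the world. Camera axes: x right, y down, z forward; pixel columns grow to the right and rows downward; lengths in m; the calibration is good to about 2 mm. A picture is of the moment at which its call begins. There is no depth.
A pose or a line that the arm cannot do raises r.PlanningError and nothing moves.
- r.sign_off(): hands the job in, once; it reports no verdict.
The state is a dict: "t": time; "q": joint angles; "qd": joint speeds; "tau": joint torques, N m; "ee_pos": TCP position; "eef_rot": TCP orientation; "wrist_force": force on the tool from outside, world axes, zero at the start; "torque": the same for the moment, N m; "opening": finger opening in m.
Only numpy, scipy, OpenCV 4.12 (cv2) and the standard library are available. Lean on these libraries where they do the work, as an engineer would, in place of code of your own. Each camera call takes 0.05 s, during which the arm holds its last target. There are 200 camera calls.

### The job

Push the plaster medallion up out of the ring mould by raising the lifter knob beside the ring to the top and letting go of it, then take the medallion from above by its edge and set it down, level, face up and without dropping it, wholly on the empty round cork pad of the drying board. Then turn the swivelling sign half a turn, so that its empty-ring face looks the way the solid-disc face looked, square to its stand. Leave the dry medallion and the other things on the table as they are.

Things in the scene. Friction and masses are not known exactly. Their poses are not given: they have to be found in the camera images.
- press: The ejector stand, fixed: plywood foot 110 x 200 x 10 mm carrying an upright aluminium ring (outside 64 mm, bore 53 mm, from 62 to 100 mm above the table). Origin on the table under the ring's axis, z up. The lifter's knob stands on its -y side; the foot reaches from y = -140 to +60 mm and x = -55 to +55 mm. Two plywood cheeks at x = -36 and +36 mm reach 88 mm high, and two 10 mm steel guide rods at x = -17 and +17 mm, y = -52 mm reach 88 mm high.
- ring_rim (a point): Centre of the ring's top rim, 100 mm above the table.
- lifter (a joint): Height of the lifter in m: 0 lowest, 0.040 at its top stop. It is a steel bar with a 32 mm round pad under the ring and a knob outside; raised by its knob, the pad pushes the medallion straight up through the ring. It meets the medallion at 0.010. It slides with friction (about 10 N to lift) and stays where it is left. At 0.040 the medallion's underside is 4 mm below the rim and 24 mm of it stand out.
- lifter_knob (a point): Centre of the lifter's wooden knob, an upright cylinder 30 mm across and 24 mm high (on a 16 mm stem that rises 24 mm clear from the bar), 95 mm from the ring's axis. It rises with the lifter; its centre is 80 mm above the table at lifter 0.
- cast: The plaster medallion on the loose aluminium base of the mould, one piece: a disc 50 mm across and 28 mm high (aluminium base 8 mm, white plaster above 49 mm across, with a low 2 mm relief on top), about 120 g. Origin at the centre of its underside, z up out of its face. At the start it lies in the ring on an inner ledge, its top 6 mm below the rim, so it cannot be gripped.
- board: The drying board, fixed, 120 x 240 x 12 mm (x, y, z), origin at the centre of its underside. It carries two cork pads 112 mm apart along its y.
- pad_free_top (a point): Centre of the top of the empty cork pad, 90 mm across; this top is 20 mm above the table. The other pad bears the dry medallion.
- dry_cast: Another medallion of the same shape, already drying on the other pad; leave it there. Origin at the centre of its underside.
- sign_stand: Foot of the swivelling sign, fixed, 80 x 100 mm (x, y), 12 mm high with a low bar along its front (-x) edge and a 14 mm post. Origin on the table under the sign's upright pivot axis.
- sign (a joint): Angle of the sign in rad about the upright axis, counter-clockwise from above, relative to its stand: 0 when the solid-disc face looks to the stand's front (-x); at +pi or -pi the empty-ring face looks there. Stops at -3.6 and +3.6. Light friction; it stays where it is left.
- sign_top (a point): Centre of the sign's top edge, on the pivot axis, 148 mm above the table. The sign is a wooden panel 10 mm thick (its x), 90 mm wide (its y) and 78 mm high; the symbols (1.6 mm proud) begin 31 mm below the top edge. It can be pinched across its thickness from above.
- tape: Bystander: paper tape roll lying flat, 84 mm across, 24 mm high; origin under its centre.
- glue: Bystander: standing white glue stick, 28 mm across, 85 mm high; origin under its centre.
- eraser: Bystander: rubber eraser 45 x 22 x 12 mm; origin under its centre.
- flask: Bystander: blue drinking bottle with a red cap, 70 mm across, 170 mm high; origin under its centre.
- pot: Bystander: white ceramic cup, 76 mm across, 85 mm high; origin under its centre.
- spatula: Bystander: palette spatula about 200 mm long lying on the table.
Not all that is in view belongs to the job. What is shaped like the press but green or purple is not meant.

How it is judged:
By the outcome, as a careful person would: the job done as asked, in the order asked, and still so for the second after the job is handed in, with the robot touching nothing.
It also fails if it takes over 72 s, if anything falls off the work surface, if the arm or the gripper's body presses on something with over 40 N, if the wrist force passes 120 N, or if a joint passes its speed limit or range.

## Working session

There is one attempt and no reset: what is moved stays moved. The work goes in short steps, each a Python script; the robot and the scene stay as the last script left them, time stands still between calls to the robot, and variables do not carry over. Pictures are saved under pics/ and viewed, on a budget of 10 in all, crops included, one or two more only if the job needs it, and the job is handed in when it is done.

```bash
ls; mkdir -p pics; python3 - <<'E'
from cell import r
import cv2,numpy as np,pickle
for n in("scene","top"):
    s=r.snapshot(n); pickle.dump(s,open(f"{n}0.pkl","wb"))
    cv2.imwrite(f"pics/{n}0.png",cv2.resize(s["img"][:,:,::-1],(800,600),interpolation=cv2.INTER_CUBIC))
    print(n,s["K"],s["D"],s["xyz"],s["orientation"])
print(r.state())
E
```

```text
pics
scene [[429.44561842   0.         259.49933178]
 [  0.         429.44561842 190.49434148]
 [  0.           0.           1.        ]] [-0.04799137  0.          0.          0.          0.        ] [1.32712588 0.28486919 0.87579249] [-1.5498982  -1.95478192  0.88241376]
top [[426.76531494   0.         257.44429336]
 [  0.         426.76531494 188.78658605]
 [  0.           0.           1.        ]] [-0.02666632  0.          0.          0.          0.        ] [0.41843319 0.04390556 1.3293165 ] [-2.18325408  2.16453148 -0.07321993]
{'t': 0.1, 'q': array([ 1.17891995e+00,  3.59431475e-01,  1.51133847e+00,  3.61499029e-05,
        1.27251713e+00, -1.15088495e-01]), 'qd': array([-4.75464593e-05, -1.06163337e-03, -2.98061860e-03, -3.68727318e-04,
        1.01310201e-03,  5.47302492e-05]), 'tau': array([ 2.51853578e-06, -5.28643370e+01, -2.79350889e+01, -2.16663384e-04,
        4.70899860e-03, -4.87429702e-05]), 'ee_pos': array([0.16370853, 0.57658533, 0.23053312]), 'eef_rot': array([ 0.21600037,  1.56031276, -0.21857019]), 'wrist_force': array([-0.24094895,  0.4339113 ,  0.86096202]), 'torque': array([-0.03725616,  0.02328   ,  0.01018754]), 'opening': 0.08527637486052675}
```

View pics/scene0.png

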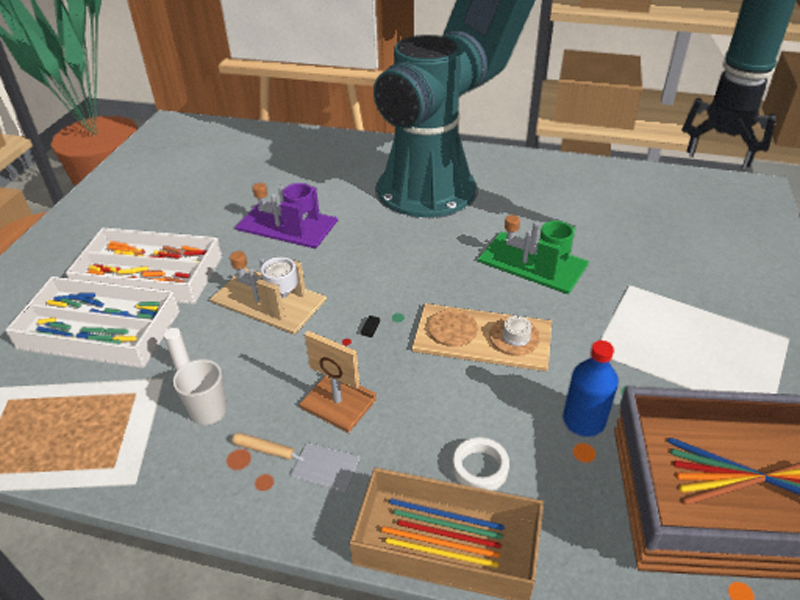

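View pics/top0.png

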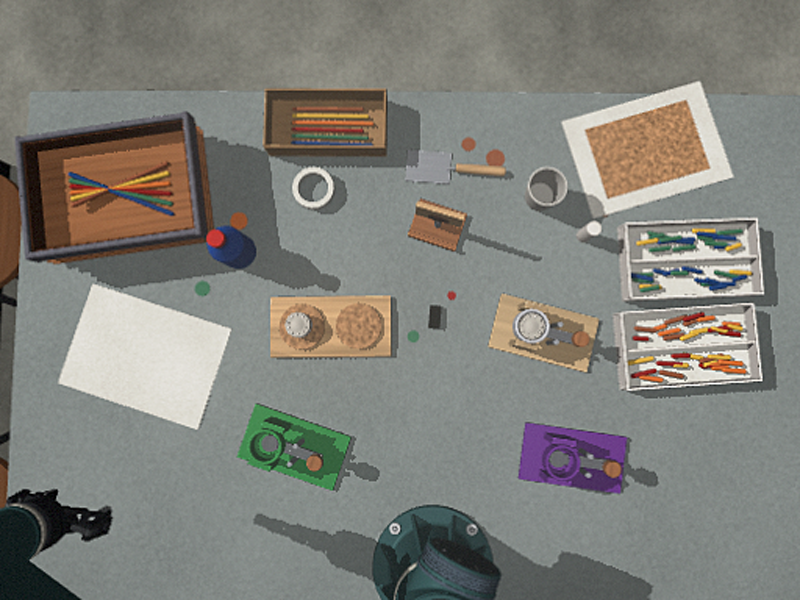

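Candidates for the press (top view, 800x600 pixels): plywood one at (532,325), green at (268,447), purple at (560,460). I choose the plywood and aluminium one. The sign is at (438,225), the empty pad at (360,325) and the dry medallion at (300,325). Next is the close crop.

```bash
cat > h.py <<'E'
import numpy as np,cv2,pickle
from scipy.spatial.transform import Rotation as R
def ray(s,uv):
    uv=np.asarray(uv,float).reshape(-1,1,2)
    n=cv2.undistortPoints(uv,s["K"],np.array(s["D"])).reshape(-1,2)
    return R.from_rotvec(s["orientation"]).apply(np.c_[n,np.ones(len(n))])
def onz(s,uv,z):
    d=ray(s,uv); c=np.array(s["xyz"]); return c+d*((z-c[2])/d[:,2])[:,None]
def proj(s,p):
    Rc=R.from_rotvec(s["orientation"]).inv(); t=-Rc.apply(s["xyz"])
    return cv2.projectPoints(np.asarray(p,float).reshape(-1,1,3),Rc.as_rotvec(),t,s["K"],np.array(s["D"]))[0].reshape(-1,2)
def crop(s,x,y,w,h,k): return cv2.resize(s["img"][y:y+h,x:x+w,::-1],(w*k,h*k),interpolation=cv2.INTER_NEAREST)
E
python3 - <<'E'
from h import *
T=pickle.load(open("top0.pkl","rb"));S=pickle.load(open("scene0.pkl","rb"))
a=crop(T,308,180,80,60,5);b=crop(T,250,115,80,60,5)
c=crop(S,130,155,80,60,5);d=crop(S,185,210,80,60,5)
cv2.imwrite("pics/c1.png",np.vstack([np.hstack([a,b]),np.hstack([c,d])]))
for nm,s,uv,z in[("ring",T,(340,208),.1),("knob",T,(371.5,216.5),.092),("pad",T,(230.4,208),.02),("sign",T,(282,135),.148)]: print(nm,onz(s,[uv],z))
E
```

```text
ring [[ 0.46413365 -0.17724862  0.1       ]]
knob [[ 0.44061145 -0.26956349  0.092     ]]
pad [[0.46424707 0.14424566 0.02      ]]
sign [[ 0.66569382 -0.00749754  0.148     ]]
```

View pics/c1.png

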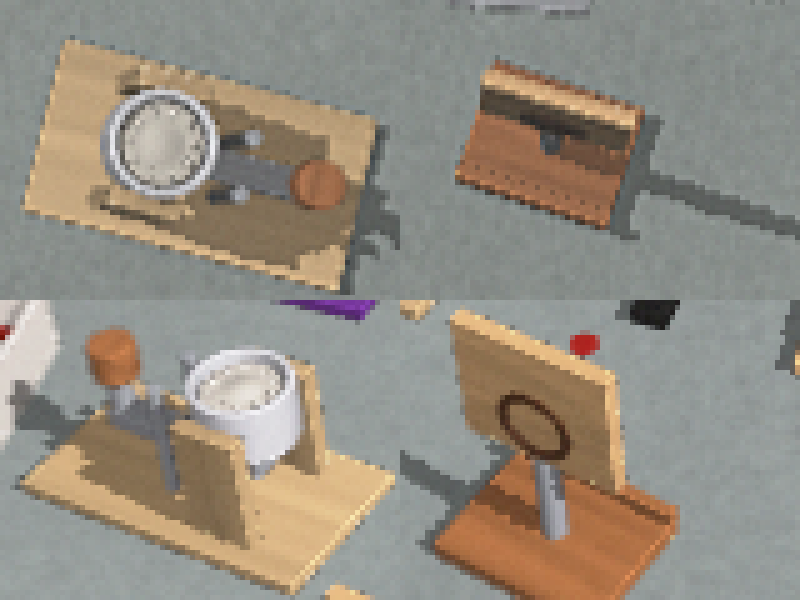

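```bash
cat > m.py <<'E'
from h import *
def mask(s,x,y,w,h,lo,hi):
    hsv=cv2.cvtColor(s["img"],cv2.COLOR_RGB2HSV); m=np.zeros(hsv.shape[:2],np.uint8)
    m[y:y+h,x:x+w]=cv2.inRange(hsv[y:y+h,x:x+w],lo,hi); return m
def big(m):
    m=cv2.morphologyEx(m,cv2.MORPH_CLOSE,np.ones((3,3)))
    return max(cv2.findContours(m,cv2.RETR_EXTERNAL,cv2.CHAIN_APPROX_NONE)[0],key=cv2.contourArea).reshape(-1,2)
def rect(s,c,z):
    p=onz(s,c,z)[:,:2].astype(np.float32); return cv2.minAreaRect(p)
E
python3 - <<'E'
from m import *
T=pickle.load(open("top0.pkl","rb"));S=pickle.load(open("scene0.pkl","rb"))
hsv=cv2.cvtColor(T["img"],cv2.COLOR_RGB2HSV)
for n,u,v in[("foot",318,205),("footshadow",355,228),("knob",371,216),("rim",329,208),("cast",340,208),("stand",290-15,145),("stand2",290,150),("paneltop",280,134),("panel2",350-75+0,133),("table",300,180),("cork",230,208),("board",250,220)]: print(n,hsv[v,u])
m=mask(T,308,180,80,60,(8,60,60),(28,255,255)); c=big(m); print("foot",rect(T,c,.01))
m=mask(T,360,205,25,25,(5,120,60),(14,255,255)); c=big(m); print("knob",cv2.fitEllipse(c),onz(T,[cv2.fitEllipse(c)[0]],.092))
m=mask(T,320,190,40,40,(0,0,150),(180,60,255)); c=big(m); e=cv2.fitEllipse(c); print("ring",e,onz(T,[e[0]],.1))
m=mask(T,165,180,95,60,(8,60,60),(28,255,255)); c=big(m); print("board",rect(T,c,.012))
m=mask(T,250,115,80,60,(3,90,40),(14,255,255)); c=big(m); print("stand",rect(T,c,.012))
m=mask(T,250,115,80,60,(15,60,150),(28,255,255)); c=big(m); rr=rect(T,c,.148);print("panel",rr, c.min(0),c.max(0))
# scene
m=mask(S,130,155,40,60,(5,120,60),(14,255,255)); c=big(m); print("knobS",cv2.boundingRect(c)); 
print("pred knob S",proj(S,onz(T,[(371.8,216.8)],.092)), "ring",proj(S,onz(T,[(340.4,208.6)],.1)))
m=mask(S,185,230,80,60,(3,90,40),(14,255,255)); c=big(m);print("standS",rect(S,c,.012))
E
```

```text
foot [ 17  91 197]
footshadow [ 17  83 132]
knob [ 11 128 149]
rim [120   4 141]
cast [ 18  20 194]
stand [ 12 127 149]
stand2 [ 11 121 141]
paneltop [ 16  98 215]
panel2 [ 16 101 219]
table [ 78   9 144]
cork [ 14 103 149]
board [23 26 79]
foot ((0.4532614052295685, -0.21682196855545044), (0.20008111000061035, 0.11004762351512909), 75.90035247802734)
knob ((371.1852111816406, 216.4677276611328), (9.14736557006836, 9.912900924682617), 104.93315887451172) [[ 0.44069728 -0.26865452  0.092     ]]
ring ((339.8245544433594, 208.02993774414062), (21.081026077270508, 22.510623931884766), 101.97537231445312) [[ 0.46404344 -0.17674383  0.1       ]]
board ((0.462649941444397, 0.20397165417671204), (0.12051188945770264, 0.23944871127605438), 0.565833330154419)
stand ((0.6668795347213745, -0.005192849785089493), (0.09958427399396896, 0.0788562223315239), 71.80097961425781)
panel ((0.6680482029914856, -0.005217202007770538), (0.08847209066152573, 0.01172126829624176), 76.13352966308594) [266 129] [297 140]
knobS (148, 161, 10, 11)
pred knob S [[151.68607741 163.11525963]] ring [[177.48040852 170.02281039]]
standS ((0.6546182036399841, -0.012097068130970001), (0.13218002021312714, 0.11339274793863297), 71.63943481445312)
```

```bash
cat >> h.py <<'E'
def down(deg):  # tool down, jaws opening along yaw deg
    c,s=np.cos(np.radians(deg)),np.sin(np.radians(deg))
    return R.from_matrix(np.array([[0,0,-1],[c,s,0],[s,-c,0]]).T).as_rotvec()
def show(r,t=""):
    s=r.state(); print(t,"t%.1f"%s["t"],"p",s["ee_pos"].round(4),"F",s["wrist_force"].round(1),"op %.4f"%s["opening"],"q6 %.2f"%s["q"][5])
E
python3 - <<'E'
from cell import r
from h import *
K=np.array([.4403,-.2694]); p=r.state()["ee_pos"]
r.move_l(p+[0,0,.08],v=.3)
for d in(-14.1,165.9):
    q=r.ik([*K,.25],down(d)); print(d,q)
d=min((-14.1,165.9),key=lambda d:abs(r.ik([*K,.25],down(d))[5]))
r.move_ptp([*K,.25],down(d)); show(r,"above")
r.move_l([*K,.12],v=.2); r.move_l([*K,.060],v=.08); show(r,"at knob")
r.gripper_to(.02,40); show(r,"grip")
E
```

```text
-14.1 [-6.82971736e-01  2.20231286e-01  1.66324703e+00 -4.44089210e-16
  1.25811434e+00 -4.36880311e-01]
165.9 [-6.82971736e-01  2.20231286e-01  1.66324703e+00 -4.44089210e-16
  1.25811434e+00  2.70471234e+00]
above t3.6 p [ 0.4407 -0.2689  0.2501] F [1.  0.2 0.5] op 0.0854 q6 -0.44
at knob t5.3 p [ 0.4406 -0.2696  0.0603] F [ 0.8 -0.  -0.7] op 0.0855 q6 -0.44
grip t5.9 p [ 0.4412 -0.2697  0.0604] F [4.1 0.  1.3] op 0.0288 q6 -0.44
```

```bash
python3 - <<'E'
from cell import r
from h import *
p=r.state()["ee_pos"].copy(); z0=p[2]
for dz in(.012,.024,.034,.038,.040,.041,.042,.043):
    p[2]=z0+dz; r.move_l(p,v=.03); show(r,dz)
    if abs(r.state()["wrist_force"][2])>28: break
s=r.snapshot("scene"); pickle.dump(s,open("scene1.pkl","wb"))
t=r.snapshot("top"); pickle.dump(t,open("top1.pkl","wb"))
cv2.imwrite("pics/lift.png",np.hstack([crop(s,130,130,80,100,5),crop(t,308,170,80,100,5)]))
E
```

```text
0.012 t6.5 p [ 0.4411 -0.2697  0.0724] F [ 2.5  0.3 -4.1] op 0.0288 q6 -0.44
0.024 t7.0 p [ 0.4411 -0.2697  0.0848] F [ 2.5  1.2 -1.9] op 0.0288 q6 -0.44
0.034 t7.5 p [ 0.4412 -0.2697  0.0947] F [ 2.6  0.2 -1.5] op 0.0287 q6 -0.44
0.038 t7.8 p [ 0.4411 -0.2697  0.0981] F [  5.   -0.4 -10.4] op 0.0293 q6 -0.44
0.04 t8.0 p [ 0.4411 -0.2695  0.0989] F [  8.6  -2.3 -24.1] op 0.0290 q6 -0.44
0.041 t8.3 p [ 0.4411 -0.2694  0.099 ] F [  9.7  -4.  -32.2] op 0.0287 q6 -0.44
```

View pics/lift.png

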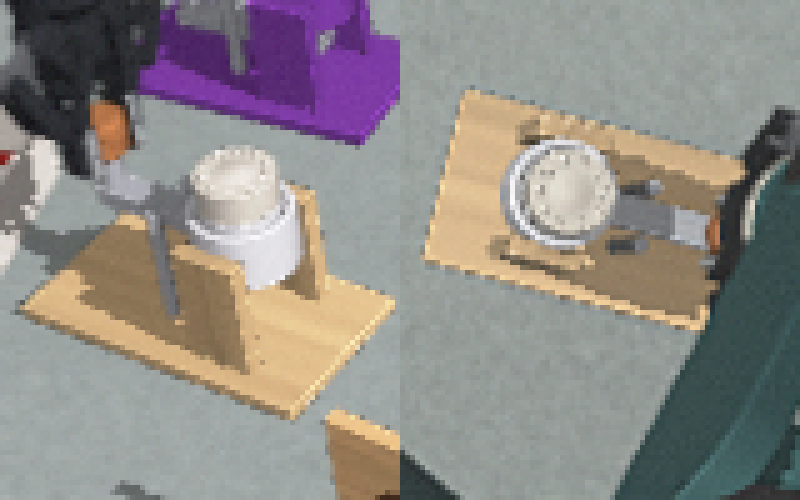

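```bash
python3 - <<'E'
from cell import r
from m import *
T=pickle.load(open("top1.pkl","rb"));S=pickle.load(open("scene1.pkl","rb"))
m=mask(T,325,190,35,40,(10,14,165),(30,60,255)); c=big(m); e=cv2.minEnclosingCircle(c); print(e,onz(T,[e[0]],.124), cv2.fitEllipse(c)[:2])
a=np.linspace(0,2*np.pi,60); 
m=mask(S,160,155,35,40,(10,14,165),(30,60,255)); c=big(m); print("S cast bbox",cv2.boundingRect(c))
for z in(.120,.122,.124,.126):
    P=proj(S,np.c_[.4635+.0245*np.cos(a),-.1773+.0245*np.sin(a),0*a+z]); print(z,P.min(0),P.max(0))
r.gripper_to(.085); show(r)
p=r.state()["ee_pos"]; r.move_l([p[0],p[1],.22],v=.2); show(r)
s=r.snapshot("scene"); pickle.dump(s,open("scene2.pkl","wb"))
m=mask(s,130,135,40,60,(5,120,60),(14,255,255)); c=big(m); print("knobS",cv2.boundingRect(c))
for h in(.036,.038,.040):
  P=np.vstack([proj(s,np.c_[.4403+.015*np.cos(a),-.2694+.015*np.sin(a),0*a+z+h]) for z in(.068,.092)]);print(h,P.min(0),P.max(0))
P=np.vstack([proj(s,np.c_[.4403+.015*np.cos(a),-.2694+.015*np.sin(a),0*a+z]) for z in(.068,.092)]);print("h0 pred; seen 148,161,10,11",P.min(0),P.max(0))
E
```

```text
((340.5, 208.09091186523438), 11.191981315612793) [[ 0.46299674 -0.17433854  0.124     ]] ((341.6317443847656, 208.2037811279297), (15.700264930725098, 19.883756637573242))
S cast bbox (168, 160, 21, 15)
0.12 [167.97499425 159.50868166] [185.37226003 170.35434348]
0.122 [167.8632738  158.95829883] [185.27986062 169.79916259]
0.124 [167.75132331 158.4067337 ] [185.18727102 169.24274736]
0.126 [167.63914215 157.85398273] [185.09449069 168.68509394]
 t9.0 p [ 0.4412 -0.2698  0.1017] F [-0.   1.   0.5] op 0.0850 q6 -0.44
 t9.7 p [ 0.4406 -0.2693  0.2192] F [ 0.2  0.6 -1.1] op 0.0849 q6 -0.44
knobS (145, 151, 11, 11)
0.036 [144.44690005 150.43940008] [156.32566711 163.25822551]
0.038 [144.31339143 149.88974551] [156.20639107 162.71925459]
0.04 [144.17961797 149.33893845] [156.08688069 162.17914167]
h0 pred; seen 148,161,10,11 [146.80556768 160.13950677] [158.43326684 172.76818751]
```

```bash
python3 - <<'E'
from cell import r
from h import *
p=r.state()["ee_pos"].copy(); p[:2]=.4406,-.2696
p[2]=.098; r.move_l(p,v=.1); r.gripper_to(.02,70); show(r,"grip")
z0=r.state()["ee_pos"][2]
for dz in(.001,.002,.003,.004,.005,.006):
    p=r.state()["ee_pos"].copy() if dz==.001 else p
    p[2]=z0+dz; r.move_l(p,v=.03); show(r,dz)
    if abs(r.state()["wrist_force"][2])>33: break
r.gripper_to(.085); p[2]=.23; r.move_l(p,v=.2)
s=r.snapshot("scene"); pickle.dump(s,open("scene2.pkl","wb"))
from m import mask,big
for s in(pickle.load(open("scene0.pkl","rb")),s):
    m=mask(s,130,135,40,60,(5,120,60),(14,255,255)); c=big(m); print("knobS",cv2.boundingRect(c),cv2.fitEllipse(c)[0],m[135:195].sum()/255)
a=np.linspace(0,6.28,60)
for h in(0,.036,.038,.040):
  print(h,proj(s,[[.4403,-.2694,.08+h]]))
E
```

```text
grip t11.7 p [ 0.4411 -0.2698  0.0983] F [1.4 1.5 2.2] op 0.0281 q6 -0.44
0.001 t11.9 p [ 0.4411 -0.2698  0.0987] F [  4.6  -1.  -10.8] op 0.0284 q6 -0.44
0.002 t12.2 p [ 0.4411 -0.2697  0.0988] F [  5.9  -2.9 -21.6] op 0.0282 q6 -0.44
0.003 t12.4 p [ 0.441  -0.2696  0.0989] F [  7.9  -4.6 -30.5] op 0.0285 q6 -0.44
0.004 t12.7 p [ 0.441  -0.2696  0.0991] F [ 10.5  -5.4 -39.9] op 0.0284 q6 -0.44
knobS (148, 161, 10, 11) (152.44691467285156, 166.11410522460938) 87.0
knobS (145, 151, 11, 11) (150.00828552246094, 155.96424865722656) 92.0
0 [[152.66234639 166.43585731]]
0.036 [[150.43022914 156.82998033]]
0.038 [[150.30389427 156.28562933]]
0.04 [[150.17730991 155.74013095]]
```

```bash
python3 - <<'E'
from cell import r
from h import *
C=[.4636,-.1773]
r.move_l([*C,.23],v=.2); r.move_l([*C,.15],v=.2); r.move_l([*C,.103],v=.06); show(r,"at")
r.gripper_to(.03,45); show(r,"grip")
p=r.state()["ee_pos"].copy(); z0=p[2]; p[2]=z0+.012; r.move_l(p,v=.04); show(r); p[2]=.22; r.move_l(p,v=.15); show(r,"up")
print("z0",z0)
s=r.snapshot("scene"); pickle.dump(s,open("scene3.pkl","wb"))
cv2.imwrite("pics/held.png",crop(s,130,80,100,130,5)[:600])
E
```

```text
at t16.2 p [ 0.4638 -0.1774  0.1031] F [ 0.5 -0.8 -0.2] op 0.0851 q6 -0.26
grip t16.7 p [ 0.4639 -0.1774  0.1033] F [-1.1  0.   2.2] op 0.0472 q6 -0.26
 t17.1 p [ 0.464  -0.1775  0.1156] F [ 0.2 -0.6 -1.6] op 0.0472 q6 -0.26
up t18.0 p [ 0.4632 -0.1771  0.2192] F [ 0.8  0.1 -1.5] op 0.0478 q6 -0.26
z0 0.10330792772886632
```

View pics/held.png

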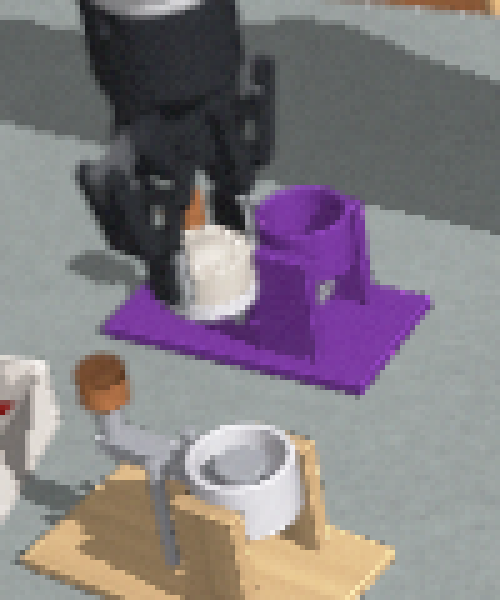

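```bash
python3 - <<'E'
from cell import r
from m import *
T=pickle.load(open("top0.pkl","rb"))
m=mask(T,212,190,40,40,(9,85,90),(15,255,185)); c=big(m); e=cv2.fitEllipse(c); print(e); P=onz(T,[e[0]],.02)[0]; print(P)
if np.hypot(P[0]-.4632,P[1]-.146)>.006: P[:2]=.4632,.146
x,y=P[:2]
r.move_l([x,y,.21],v=.25); r.move_l([x,y,.06],v=.12); r.move_l([x,y,.033],v=.04); show(r)
for z in np.arange(.031,.0235,-.001):
    r.move_l([x,y,z],v=.02); show(r,"%.3f"%z)
    if r.state()["wrist_force"][2]>4: break
E
```

```text
((231.12368774414062, 210.0400390625), (33.82418441772461, 39.87314224243164), 37.6971435546875)
[0.45800825 0.14193424 0.02      ]
 t21.7 p [0.4633 0.146  0.033 ] F [ 0.3  0.4 -1.8] op 0.0476 q6 0.41
0.031 t21.9 p [0.4632 0.146  0.0311] F [-0.2  0.6 -0.9] op 0.0472 q6 0.41
0.030 t22.2 p [0.4632 0.146  0.03  ] F [ 0.8 -1.  -0.9] op 0.0474 q6 0.41
0.029 t22.4 p [0.4631 0.146  0.0289] F [-0.1 -0.6 -0.8] op 0.0474 q6 0.41
0.028 t22.7 p [0.4631 0.146  0.0279] F [-0.2  0.2 -0.5] op 0.0473 q6 0.41
0.027 t22.9 p [0.4633 0.146  0.0278] F [-2.9 -0.   9.1] op 0.0474 q6 0.41
```

```bash
python3 - <<'E'
from cell import r
from m import *
r.gripper_to(.075); show(r,"open"); p=r.state()["ee_pos"].copy(); p[2]=.10; r.move_l(p,v=.08); p[2]=.26; r.move_l(p,v=.25)
W=[.6674,-.0052]   # sign pivot
for d in(-14,-14+180,-18.2+180,-18.2,-18.2-180): 
    q=r.ik([*W,.2],down(d)); print(d,None if q is None else q.round(2))
r.move_ptp([*W,.30],down(-14)) ; show(r)
t=r.snapshot("top"); s=r.snapshot("scene"); pickle.dump((s,t),open("st4.pkl","wb"))
cv2.imwrite("pics/placed.png",np.vstack([crop(t,165,180,100,60,5),crop(s,255,185,100,60,5)]))
E
```

```text
open t23.3 p [0.4632 0.146  0.0269] F [ 0.  -0.4 -0.1] op 0.0747 q6 0.41
-14 [-0.11  0.48  1.39 -0.    1.27  0.13]
166 None
161.8 [-0.11  0.48  1.39 -0.    1.27 -2.94]
-18.2 [-0.11  0.48  1.39 -0.    1.27  0.21]
-198.2 [-0.11  0.48  1.39 -0.    1.27 -2.94]
 t26.2 p [ 0.6661 -0.0042  0.2988] F [-0.3  0.6  0.6] op 0.0748 q6 0.13
```

View pics/placed.png

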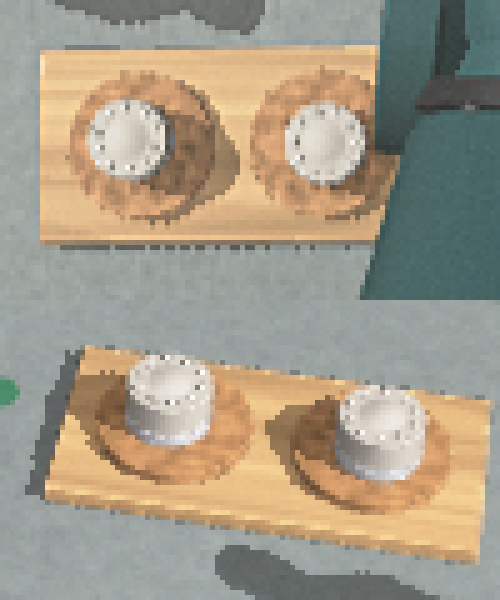

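The medallion stands upright inside the pad (top crop, right panel at (325,143); scene crop (168,400)), and the dry one is untouched. Next I'll turn the sign in two quarter turns with a regrasp, which keeps the last joint away from its limit.

```bash
python3 - <<'E'
from cell import r
from h import *
W=[.6674,-.0052]
r.move_l([*W,.30],v=.1); r.gripper_to(.05); r.move_l([*W,.17],v=.15); r.move_l([*W,.122],v=.06); show(r,"at sign")
r.gripper_to(.0,30); show(r,"grip")
q=r.state()["q"].copy(); q0=r.ik([*W,.122],down(-14))
for d in(-30,-60,-90):
    g=q0.copy(); g[5]=q0[5]+np.radians(d); r.set_joints(g); show(r,d)
r.gripper_to(.05); show(r,"open"); r.move_l([*W,.22],v=.2)
t=r.snapshot("top"); s=r.snapshot("scene"); pickle.dump((s,t),open("st5.pkl","wb"))
cv2.imwrite("pics/sign1.png",np.vstack([crop(t,240,110,100,60,5),crop(s,170,190,100,60,5)]))
E
```

```text
at sign t28.9 p [ 0.6677 -0.0053  0.1223] F [ 0.  -0.7  1.1] op 0.0497 q6 0.13
grip t29.3 p [ 0.6682 -0.0052  0.1225] F [1.6 0.4 1.2] op 0.0092 q6 0.13
-30 t29.9 p [ 0.6687 -0.0052  0.1225] F [5.5 0.2 0.3] op 0.0091 q6 -0.39
-60 t30.4 p [ 0.6693 -0.0049  0.1225] F [6.9 1.3 0. ] op 0.0096 q6 -0.91
-90 t31.0 p [ 0.6695 -0.0044  0.1225] F [ 7.7  4.5 -1.2] op 0.0091 q6 -1.44
open t31.5 p [ 0.6669 -0.0053  0.1218] F [-0.2  1.   0.2] op 0.0498 q6 -1.44
```

View pics/sign1.png

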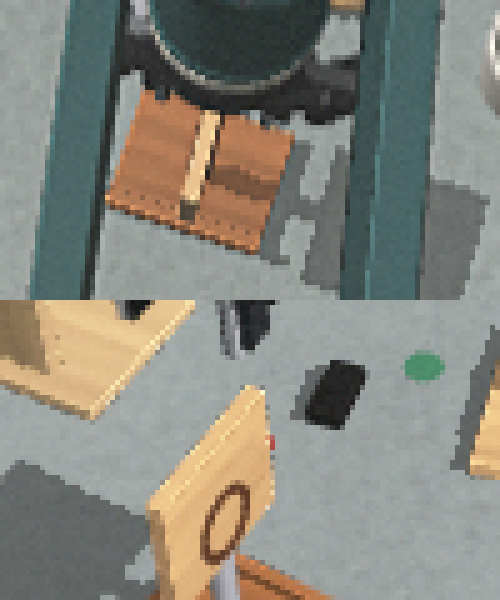

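```bash
python3 - <<'E'
from cell import r
from m import *
T=pickle.load(open("top0.pkl","rb")); m=mask(T,250,115,80,60,(3,90,40),(14,255,255)); c=big(m); p=onz(T,c,.012)[:,:2]
(cx,cy),sz,a=rect(T,c,.012); ang=-18.2
for _ in range(3):
    y=np.radians(ang); l=(p-[.6672,-.005])@np.array([[np.cos(y),-np.sin(y)],[np.sin(y),np.cos(y)]])
    f=l[(l[:,0]<-.034)&(abs(l[:,1])<.044)]; g=l[(l[:,1]>.044)&(abs(l[:,0])<.034)]; h=l[(l[:,1]<-.044)&(abs(l[:,0])<.03)]
    e=[-np.degrees(np.polyfit(f[:,1],f[:,0],1)[0])]+[np.degrees(np.polyfit(k[:,0],k[:,1],1)[0]) for k in(g,h) if len(k)>5]
    print(ang,"edge residuals deg front,left,right",np.round(e,2),len(f),len(g),len(h), f[:,0].mean(),g[:,1].mean())
    ang+=e[0]*.5+e[1]*.5
print("yaw",ang)
E
```

```text
-18.2 edge residuals deg front,left,right [ 0.16 -0.24  0.43] 27 17 24 -0.0386737214854444 0.047353443066400644
-18.240499354345527 edge residuals deg front,left,right [ 0.2  -0.2   0.47] 27 17 24 -0.0386744990034792 0.04734722876655906
-18.24063254180042 edge residuals deg front,left,right [ 0.2  -0.2   0.47] 27 17 24 -0.03867450152857207 0.047347208290988534
yaw -18.240632979824696
```

Stand yaw is -18.2° ± 0.4°.

```bash
python3 - <<'E'
from cell import r
from h import *
W=[.6690,-.0046]; Y=-18.15
q=r.ik([*W,.22],down(-104)); print(q.round(2)); r.set_joints(q)
r.move_l([*W,.122],v=.08); show(r,"at"); r.gripper_to(.0,30); show(r,"grip")
q0=r.ik([*W,.122],down(-104)); q1=r.ik([*W,.122],down(Y)); print(q1[5])
for k in(1/3,2/3,1): r.set_joints(q0+(q1-q0)*k); show(r,k)
r.hold(.3); print(R.from_rotvec(r.state()["eef_rot"]).as_matrix()[:,1])
r.gripper_to(.05); show(r,"open"); r.move_l([*W,.25],v=.2)
r.move_ptp([.50,-.05,.35],down(Y))
q=r.state()["q"].copy(); q[0]=1.1; r.set_joints(q); show(r)
t=r.snapshot("top"); s=r.snapshot("scene"); pickle.dump((s,t),open("st6.pkl","wb"))
from m import mask,big,rect
m=mask(t,250,115,80,60,(15,60,150),(28,255,255)); c=big(m); print("panel",rect(t,c,.148))
cv2.imwrite("pics/sign2.png",np.hstack([crop(t,245,110,80,60,5),crop(s,180,205,80,60,5)]))
cv2.imwrite("pics/final.png",cv2.resize(s["img"][:,:,::-1],(800,600)))
E
```

```text
[-0.11  0.47  1.36 -0.    1.31  1.71]
at t36.2 p [ 0.6695 -0.0046  0.1227] F [-0.1 -0.7  0. ] op 0.0501 q6 1.71
grip t36.7 p [ 0.6693 -0.0043  0.1224] F [-0.9  2.6  2.4] op 0.0096 q6 1.71
0.2067314040553918
0.3333333333333333 t37.2 p [ 0.6693 -0.004   0.1224] F [-1.1  4.3  4.3] op 0.0096 q6 1.21
0.6666666666666666 t37.8 p [ 0.6691 -0.0037  0.1224] F [0.1 4.8 5.8] op 0.0093 q6 0.71
1 t38.3 p [ 0.6688 -0.0034  0.1224] F [-1.6  6.3  5.8] op 0.0093 q6 0.21
[ 9.49610307e-01 -3.13432116e-01 -7.56739797e-04]
open t39.1 p [ 0.6689 -0.0049  0.1218] F [-0.5 -0.9 -0.9] op 0.0499 q6 0.21
 t42.9 p [0.1652 0.4752 0.349 ] F [ 1.2 -0.  -0.2] op 0.0499 q6 0.08
panel ((0.6706806421279907, -0.006721813231706619), (0.08790972828865051, 0.012585737742483616), 71.69927978515625)
```

View pics/sign2.png

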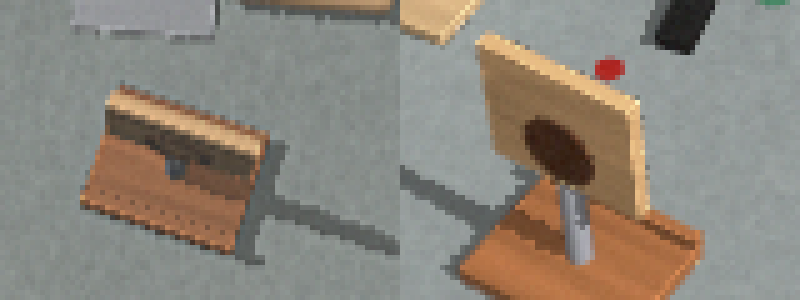

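View pics/final.png

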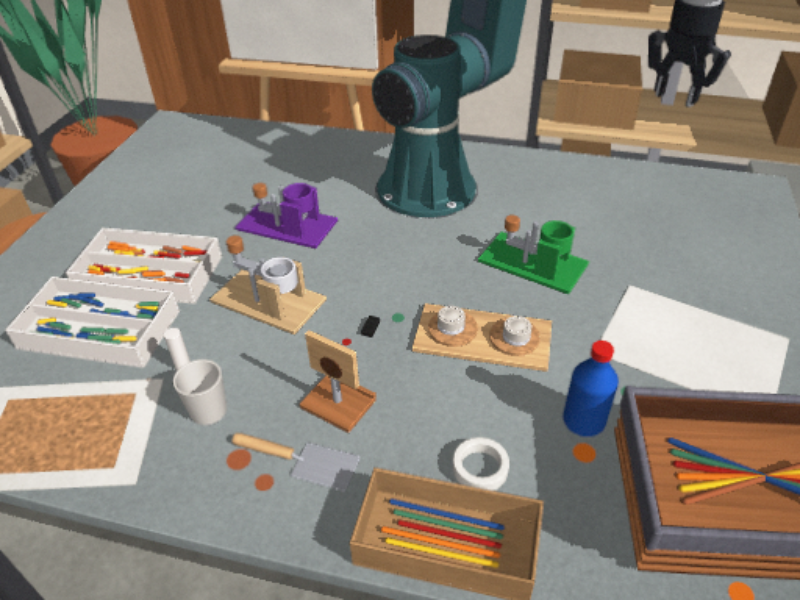

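The solid disc now faces +x (crop (558,152)) and the panel's top edge is parallel to its stand. Both medallions stand on their pads at (450,320) and (517,330), and nothing else has moved.

```bash
python3 -c "
from cell import r
r.sign_off(); print(r.state()['t'])"
```

```text
the job is handed in; nothing more can be done
the job is handed in; nothing more can be done
```

I finished all three steps in the order asked and handed the job in at about 43 s of the 72 s allowed.

- **Lifter:** I raised the knob of the plywood press until it met a hard stop, pressed it against that stop a second time, and let go. The wrist force reached about 40 N vertically on the second press. One check disagreed: both the tool travel and the camera gave about 38.5 mm of rise, not 40 mm. I took it to be at the top because it would not rise further under that force.
- **Medallion:** I gripped it by its edge from above and set it on the empty cork pad, where the contact force was about 9 N. The pictures show it upright, face up and wholly on the pad. The automatic fit of the pad outline was poor, about 7 mm off, so I placed it using the board's geometry.
- **Sign:** I turned it in two quarter turns with a regrasp between them. The empty-ring face now looks to the stand's front. The panel's top edge measured 71.7° against about 71.8° for the stand, with an uncertainty of about 0.4°.
- **Other things:** The last picture shows the dry medallion and the bystanders where they were, with the arm clear of everything.

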